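# Run the core slider to the red stop

### The job

Bring the wood core on the measuring stage to its start mark: with a fingertip press down the yellow plate in the middle of the slider to free its brake, keep it pressed while you push the slider along the rail until it rests against the red stop, then let go so that the plate springs up and the brake holds it there. Do not force the slider along with the plate up, and leave the loose things around the stage where they are.

Things in the scene. Friction and masses are not known exactly. Their poses are not given: they have to be found in the camera images.
- stage: tree-ring measuring stage, fixed to the table: grey base plate 190 x 460 mm, 12 mm thick (x from -70 to +120 mm, y +-230 mm of its origin), carrying a steel rail 36 mm wide that runs along its y axis over x = 0, rail top 34 mm above the table. Origin on the table top, under the middle of the rail; z up. It stands in a different place and yaw each time.
- carriage: aluminium slider on the rail, 90 mm along it, 70 mm across, body 14 mm thick; runs only along the stage's y axis, axes parallel to the stage's. Origin: centre of its underside, 34.5 mm above the table. At each end a shoulder 50 mm across, 11 mm thick, tops out 30 mm above the origin; 68 mm gap between them. A friction brake (about 24 N) holds it; with the plate pressed it runs freely (about 1 N).
- sample_mid (a point): top centre of the pale wood-core mount fixed on the slider's +x side: 200 mm long along the rail, 12 mm wide, 55 mm across the rail from the slider's origin and 23 mm above it. It overhangs both ends of the slider and passes beside the stops.
- press_plate: yellow press plate in the middle of the slider, 44 mm across the rail, 56 mm along it. Origin: centre of its top face, 20 mm above the slider's origin, 54.5 mm above the table when up. Goes down 5 mm against a spring (about 6 N half-way, 7.5 N fully down); the brake is free from 2 mm, so press 3 mm or more. Let go, it springs up and the brake grips. A fingertip on it drags the slider along by friction.
- red_stop_mid (a point): centre of the red stop block, clamped on the rail, immovable: 20 mm along the rail, 56 mm across, 50 mm tall plus a red knob 8 mm high; this point is 37 mm above the table, over the rail's axis. It may be on either side of the slider, 130 to 175 mm from the rail's middle. When the slider is against it, their centres are 55 mm apart.
- black_stop_mid (a point): centre of the black stop block at the other end, the same size as the red one with a dark steel knob; not the one wanted.
- loupe: hand loupe, black cylinder with a steel rim, 32 mm across, 32 mm tall, standing on the back margin of the stage's grey base plate. Leave alone. Origin at the centre of its underside.
- core_a: loose wood-core mount, pale stick 160 x 12 x 9 mm with a dark stripe, lying on the back margin of the grey base plate, parallel to the rail. Leave alone. Origin at the centre of its underside.
- core_b: loose wood-core mount, pale stick 160 x 12 x 9 mm, lying on the table beyond the stage. Leave alone. Origin at the centre of its underside.
- core_box: open cardboard box of wood cores, 200 x 150 x 80 mm, on the table to the left. Leave alone. Origin at the centre of its underside.
- mug: blue ceramic mug, 80 mm across, 90 mm tall, on the right. Leave alone. Origin at the centre of its underside.
- glue: white glue bottle with orange cap, 52 mm across, 120 mm tall, on the right. Leave alone. Origin at the centre of its underside.
- brush: dusting brush, 200 mm long, lying on the left near the robot. Leave alone. Origin under its middle.
- sand_block: cork sanding block 60 x 90 x 27 mm, on the right. Leave alone. Origin at the centre of its underside.

How it is judged (in metres and radians):
On the way, in this order (a step that is already met when the one before it is completed fails the run):
1. the yellow plate is pressed down by the fingers (2.5 mm or more) while the slider is still within 15 mm of its starting place (z of press_plate in the frame of carriage below 0.0175 m and contact force between the fingers and press_plate above 1 N and distance of carriage from where it was at the start of the episode below 0.015 m), for 0.05 s.
2. the slider reaches the red stop (gap under 3 mm) with the plate still pressed by the fingers (z of press_plate in the frame of carriage below 0.0175 m and contact force between the fingers and press_plate above 1 N and horizontal distance between carriage and red_stop_mid below 0.058 m), for 0.05 s.
At the end, for the whole second after the job is handed in: the slider rests against the red stop (gap under 3 mm), at rest, and the yellow plate is back up (within 1 mm) (horizontal distance between carriage and red_stop_mid below 0.058 m and z of press_plate in the frame of carriage above 0.019 m and linear speed of carriage below 0.01 m/s); the robot touches nothing.
It fails at once if the fingers force the slider along with its plate up: pushing it with over 15 N while it is more than 15 mm from its start and not yet at the stop (z of press_plate in the frame of carriage above 0.019 m and contact force between the fingers and carriage above 15 N and distance of carriage from where it was at the start of the episode above 0.015 m and horizontal distance between carriage and red_stop_mid above 0.065 m).
It fails at once if a loose bystander is moved more than 25 mm, or lifted (distance of any of loupe, core_a, core_b, core_box, mug, glue, brush, sand_block from where it was at the start of the episode above 0.025 m).
It also fails if it takes over 35 s, if anything falls off the work surface, if the arm or the gripper's body presses on something with over 40 N, if the wrist force passes 120 N, or if a joint passes its speed limit or range.

### The arm

A 6-joint arm with a two-finger parallel gripper is mounted at the origin on the work surface. World frame = base frame: x ahead of the robot, y to its left, z up, the work surface at z = 0. Lengths are in m, angles in degrees, forces in N, time in s.
With the tool pointing down it reaches from about 0.375 to 0.9 m from the base axis. Payload 3.1 kg.
Tool frame: the origin (TCP) lies at the very end of the fingers, on their centre line; the grasp point (between the pads) lies 19 mm behind it (bot.hold_point_z is the z of the grasp point in the tool frame, in m); z points along the fingers, y is the line along which they close (so a half turn about z gives the same grasp; the last joint's range is limited). The gripper opens to 87 mm and grips with 3 to 60 N. Pads are 19 mm wide; open, the fingers measure 117 mm over their backs; the gripper's body (75 mm by 190 mm) begins 51 mm behind the grasp point.
Start: joints at [-79.269, 30.224, 82.088, -0, 67.689, -10.227], TCP at [0.224, -0.584, 0.223] pointing down, gripper open.
Joint ranges: [-176.69, 176.69], [-43.24, 126.21], [12.49, 139.97], [-82, 262], [0, 151.66], [-163.58, 163.58]. Speed limits (degrees/s): [159.86, 159.86, 180, 180, 180, 180].

### API

Orientations are given as a 3x3 rotation matrix whose columns are the frame's x, y, z axes.
In Python, from rig import bot, capture, camera_model gives the robot as it stands.
- The arm moves only by the tool apply_moves, never from a script. Its argument "plan" is text: rows parted by semicolons, each of 6 numbers parted by spaces: the shift along the tool's x, y, z in units of 0.05 m (1.0 is 0.05 m), then the turn, a rotation vector about the tool's x, y, z in units of 360 degrees (1.0 is 360 degrees). In form: dx dy dz ax ay az; .... A call has 1 to 10 rows; each row shifts and turns the commanded pose from where the row before left it, along the tool's axes as they then stand; what a row does not reach is not made up. A row lasts 1/12 s, in which the tool goes at most 41.7 mm and 7.16 degrees, less where a joint would pass 70% of its speed; a pose out of reach is approached as far as the arm can. A call with a number of a shift or a turn outside -1 to 1 is refused whole. A call with a gripper value outside its range is refused whole. "gripper" is the gripper command: -1 is shut, 1 is fully open, values between are in proportion, set as the call begins (left out, the last holds). The fingers move at their own pace and stop on an object; the grip force is fixed at half the most. Time passes only in rows, so rows that do not move let the fingers close. It gives the time, the measured TCP pose, the force, the opening and the grip force at its end, in the units of the state.
- bot.read_state(): the state, without advancing time (a new reading comes with each control period).
- capture(name): name is "scene" or "side" or "wrist"; returns the picture (400x640x3 uint8, red, green, blue); there is no depth.
- camera_model(name): a dict with "vertical_fov" (degrees; the focal length in pixels is half the picture's height over the tangent of half this angle, whatever the lens; pixels are square), "cx", "cy" (the principal point, pixels), "position" and "rotation" of the camera in the world; the wrist camera has in their place "hand_eye" (4x4, takes a point from camera to tool coordinates, whose origin is the TCP and whose axes are the flange's). Camera axes: x right, y down, z forward; pixel columns grow to the right and rows downward; lengths in m; the calibration is good to about 2 mm. A picture is of the moment at which its call begins: read the wrist's pose just before it. camera_model takes no time and is no camera call.
- bot.hand_in(): hands the job in; it is judged then, once.
The state is a dict: "time_s": time; "joint_positions": joint angles; "qvel": joint speeds; "tau": joint torques, N m; "position": TCP position; "tcp_rot": TCP orientation; "force": force on the tool from outside, world axes, zero at the start; "moment": the same for the moment, N m; "opening": opening from 0.0 (shut) to 1.0 (fully open); "grasp_force": force on a finger pad.
Only numpy, scipy, OpenCV 4.12 (cv2) and the standard library are available. Lean on these libraries where they do the work, as an engineer would, in place of code of your own. Each camera call takes 0.05 s, during which the arm holds its last target. There are 200 camera calls.

## Working session

There is one attempt and no reset: what is moved stays moved. The work goes in short steps, Python scripts to look and compute and a tool call to move; the robot and the scene stay as the last step left them, time stands still between calls to the robot, and variables do not carry over. Pictures are saved under pics/ and viewed, at most 10 in all, crops included, and the job is handed in when it is done.

Besides the shell and the picture viewer there is one more tool, called after "Call:" as name(argument=value, ...) on one line, values as JSON. apply_moves: Moves the arm, as the interface text tells. Its arguments: {"type":"object","properties":{"plan":{"type":"string"},"gripper":{"type":"number"}},"required":["plan"]}

```bash
mkdir -p pics; python3 - <<'E'
from rig import bot, capture, camera_model
import cv2
for n in("scene","side"):
    im=capture(n); cv2.imwrite(f"pics/{n}0.png",im[:,:,::-1])
    m=camera_model(n); print(n,{k:(v.tolist() if hasattr(v,'tolist') else v) for k,v in m.items()})
s=bot.read_state(); print(s)
E
```

```text
scene {'vertical_fov': 57.920772746185335, 'cx': 322.10680687021704, 'cy': 203.22390159675072, 'position': [1.194760776383726, -0.5919028571241244, 0.7976989877340175], 'rotation': [[0.7020362992331771, 0.4559683723921621, -0.5470263960148789], [0.7121302962991354, -0.4452483228409795, 0.5427931209035356], [0.003933910508676824, -0.7706145433258687, -0.6372893769417254]]}
side {'vertical_fov': 50.95039730349623, 'cx': 317.1008443569061, 'cy': 199.55436496312015, 'position': [0.3324542530828387, 0.8219979569679987, 0.9608777806825087], 'rotation': [[-0.9560646678930832, -0.21593023578002823, 0.19827880391627908], [-0.29313291319817203, 0.6956947676450113, -0.6558062865445152], [0.003666879660115478, -0.6851152629648061, -0.7284254460452511]]}
{'time_s': 0.1, 'joint_positions': array([-7.92680931e+01,  3.02728476e+01,  8.21484488e+01,  2.62300004e-04,
        6.76878731e+01, -1.02278995e+01]), 'qvel': array([-0.05544879, -0.15572218, -0.05394424, -0.00881523,  0.05797215,
       -0.09528642]), 'tau': array([-2.73730338e-04, -4.40986919e+01, -1.77150428e+01,  6.35060831e-02,
        5.33646403e-02, -3.44850787e-05]), 'position': array([ 0.22347131, -0.58299299,  0.22168127]), 'tcp_rot': array([[ 9.33832279e-01,  3.57710990e-01, -3.50644023e-04],
       [ 3.57710998e-01, -9.33830463e-01,  1.87282718e-03],
       [ 3.42488793e-04, -1.87433569e-03, -9.99998185e-01]]), 'force': array([-0.23531037,  0.3148464 , -0.30342932]), 'moment': array([0.00230703, 0.01382823, 0.05322298]), 'grasp_force': 0.0, 'opening': 1.002426749210209}
```

View pics/scene0.png

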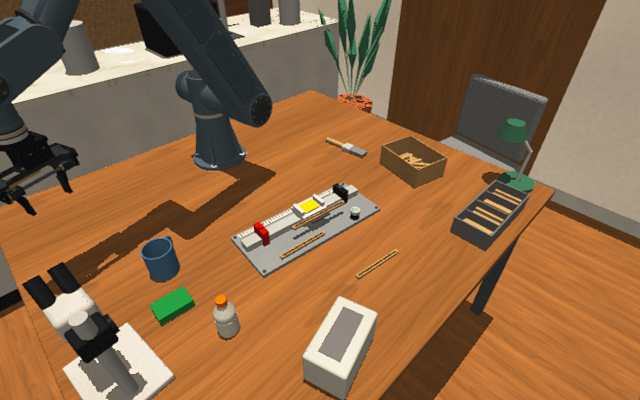

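View pics/side0.png

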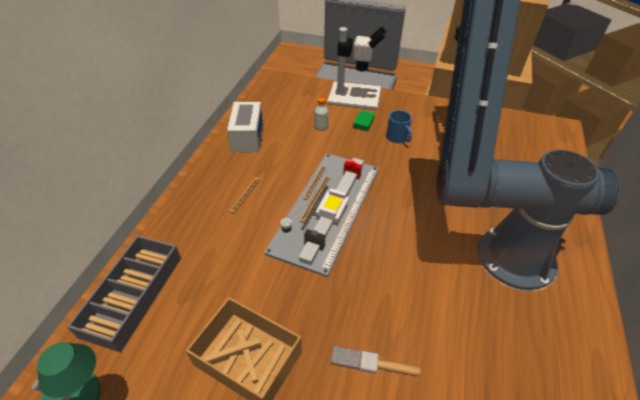

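The scene view shows the red stop at (262,232), the plate at (310,206) and the black stop at (340,192). The side view has them at (352,168), (333,203) and (316,238). Next I triangulate them.

```bash
cat > h.py <<'E'
import numpy as np, cv2
from rig import bot, capture, camera_model
def pose(n,s=None):
    m=camera_model(n); f=200/np.tan(np.radians(m["vertical_fov"]/2))
    if n=="wrist":
        T=np.eye(4);T[:3,:3]=s["tcp_rot"];T[:3,3]=s["position"];T=T@np.array(m["hand_eye"])
        return f,m["cx"],m["cy"],T[:3,3],T[:3,:3]
    return f,m["cx"],m["cy"],np.array(m["position"]),np.array(m["rotation"])
def ray(P,uv):
    f,cx,cy,p,R=P; d=R@np.array([(uv[0]-cx)/f,(uv[1]-cy)/f,1]); return p,d/np.linalg.norm(d)
def onz(P,uv,z):
    p,d=ray(P,uv); return p+d*(z-p[2])/d[2]
def tri(rs):
    A=sum(np.eye(3)-np.outer(d,d) for p,d in rs); b=sum((np.eye(3)-np.outer(d,d))@p for p,d in rs)
    x=np.linalg.solve(A,b); return x,[np.linalg.norm((np.eye(3)-np.outer(d,d))@(x-p)) for p,d in rs]
def blob(im,col):
    h=cv2.cvtColor(im,cv2.COLOR_RGB2HSV); H,S,V=[h[...,i].astype(int) for i in range(3)]
    m=((H>22)&(H<35)&(S>180)&(V>150)) if col=="y" else (((H<4)|(H>176))&(S>190)&(V>90))
    n,l,st,c=cv2.connectedComponentsWithStats(m.astype(np.uint8))
    k=1+np.argmax(st[1:,4]); return c[k],st[k],l==k
E
python3 - <<'E'
from h import *
r={'y':[],'r':[]}
for n in("scene","side"):
    im=capture(n);P=pose(n)
    for c in r:
        b,st,m=blob(im,c); r[c].append(ray(P,b)); print(n,c,b,st,onz(P,b,.0545 if c=='y' else .04))
    cv2.imwrite(f"pics/{n}_c.png",cv2.resize(im[130:290,210:400] if n=="scene" else im[140:290,240:430],None,fx=4,fy=4,interpolation=cv2.INTER_CUBIC)[:600,:800,::-1])
for c in r: print(c,tri(r[c]))
E
```

```text
scene y [308.92142857 205.71428571] [300 200  19  13 140] [0.53625504 0.00213462 0.0545    ]
scene r [261.72972973 232.59459459] [254 222  15  23 185] [ 0.51635845 -0.17265905  0.04      ]
side y [332.68235294 202.27647059] [324 195  18  15 170] [0.53209205 0.00289737 0.0545    ]
side r [352.63194444 167.        ] [345 161  16  17 144] [ 0.51540711 -0.18017424  0.04      ]
y (array([0.53347741, 0.00281227, 0.05312686]), [np.float64(0.0014697982783367144), np.float64(0.0014697982783368182)])
r (array([ 0.51638577, -0.17489932,  0.04287543]), [np.float64(0.002271179192526174), np.float64(0.002271179192526041)])
```

View pics/side_c.png

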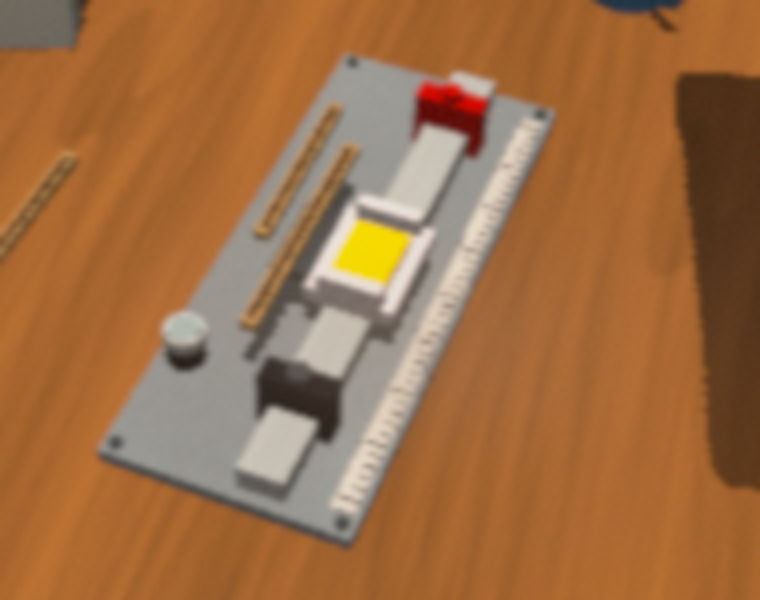

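The triangulated heights agree with the text: plate 53 mm, and red blob 43 mm. I'll move above the stage.

Call:
apply_moves(plan="0.62 -0.54 0 0 0 0;0.62 -0.54 0 0 0 0;0.62 -0.54 0 0 0 0;0.62 -0.54 0 0 0 0;0.62 -0.54 0 0 0 0;0.62 -0.54 0 0 0 0;0.62 -0.54 0 0 0 0;0.62 -0.54 0 0 0 0;0.62 -0.54 0 0 0 0;0.62 -0.54 0 0 0 0", gripper=-1)

```text
time_s: 1.03
position: [0.417, -0.2187, 0.2226]
tcp_rot: [[0.934, 0.357, 0.0], [0.357, -0.934, -0.0], [0.0, 0.0, -1.0]]
force: [1.5, -0.9, -0.4]
opening: 0.326
grasp_force: 0.0
```

Call:
apply_moves(plan="0.62 -0.54 0 0 0 0;0.62 -0.54 0 0 0 0;0.62 -0.54 0 0 0 0;0.62 -0.54 0 0 0 0;0 0 0 0 0 0.019;0 0 0 0 0 0.019;0 0 0 0 0 0.019;0 0 0 0 0 0.019;0 0 0 0 0 0;0 0 0 0 0 0")

```text
time_s: 1.87
position: [0.4936, -0.0753, 0.2225]
tcp_rot: [[0.994, -0.108, -0.0], [-0.108, -0.994, 0.0], [-0.0, -0.0, -1.0]]
force: [0.1, -0.2, -0.3]
opening: 0.002
grasp_force: 0.0
```

```bash
cat > w.py <<'E'
from h import *
import sys
s=bot.read_state(); im=capture("wrist"); P=pose("wrist",s)
cv2.imwrite(f"pics/{sys.argv[1]}.png",im[:,:,::-1])
print(s["time_s"],s["position"],s["tcp_rot"].round(3).tolist(),s["force"],s["opening"])
for c,z in(("y",.0545),("r",.058)):
    b,st,m=blob(im,c); q=cv2.minAreaRect(np.argwhere(m)[:,::-1].astype(np.float32))
    print(c,b,st,onz(P,b,z),[onz(P,k,z)[:2].round(4).tolist() for k in cv2.boxPoints(q)])
E
python3 w.py w1
```

```text
1.8667 [ 0.49355201 -0.07527986  0.2224573 ] [[0.994, -0.108, -0.0], [-0.108, -0.994, 0.0], [-0.0, -0.0, -1.0]] [ 0.1354077  -0.20964865 -0.34078433] 0.001845745767624887
y [232.79390748 151.86273035] [ 202  129   62   47 2659] [0.53413077 0.00073253 0.0545    ] [[0.5567, 0.0254], [0.5531, -0.0285], [0.5107, -0.024], [0.5144, 0.0316]]
r [424.60647482 149.22805755] [ 407  121   32   61 1390] [ 0.51763126 -0.17387171  0.058     ] [[0.5444, -0.1592], [0.5414, -0.1867], [0.4869, -0.1851], [0.49, -0.1565]]
```

View pics/w1.png

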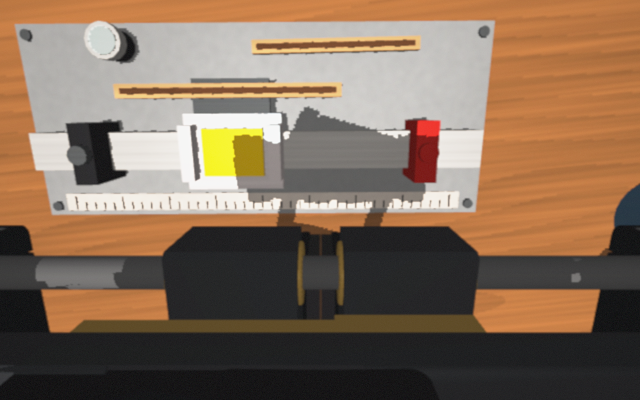

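The wrist view shows the plate at (233,152), the red stop at (424,150) and the black stop at (90,152). The base bolts are at (26,34), (484,31), (58,206) and (467,203). I'll use the bolts for the rail direction.

```bash
python3 - <<'E'
from h import *
P=pose("wrist",bot.read_state())
c=[onz(P,q,.013)[:2] for q in((26,34),(484,31),(58,206),(467,203))]
print(np.round(c,4))
for a,b in((0,1),(2,3)):
    d=c[b]-c[a];print(np.linalg.norm(d),np.degrees(np.arctan2(-d[0],-d[1])))
u=(c[1]-c[0]);u/=np.linalg.norm(u)
plate=np.array([.5341,.0012]);mid=np.mean(c,0)
print("u",u,"plate from mid",(plate-mid)@u,np.cross(u,plate-mid))
for q in((410,181),(437,181),(440,122),(418,122)): print((onz(P,q,.062)[:2]-plate)@u)
T=bot.read_state()["tcp_rot"];p=bot.read_state()["position"]
print("tool delta",T.T@(np.r_[plate,.0545]-p),"u in tool",T.T@np.r_[u,0])
E
```

```text
[[ 0.6639  0.1891]
 [ 0.6184 -0.2477]
 [ 0.4945  0.2074]
 [ 0.4494 -0.2297]]
0.43916162666611347 5.940564627822328
0.4394364678173538 5.897481102329086
u [-0.10349675 -0.99462979] plate from mid -0.01898566869027756 -0.024557510516071718
0.16325900457248202
0.1880575422440424
0.18685087582137117
0.16743372182529673
tool delta [ 0.0320191  -0.08053534  0.16797598] u in tool [ 5.22594969e-03  9.99986343e-01 -5.32525691e-05]<stdin>:9: DeprecationWarning: Arrays of 2-dimensional vectors are deprecated. Use arrays of 3-dimensional vectors instead. (deprecated in NumPy 2.0)
```

Call:
apply_moves(plan="0.213 -0.537 0 0 0 0;0.213 -0.537 0 0 0 0;0.214 -0.536 0 0 0 0;0 0 0.7 0 0 0;0 0 0.7 0 0 0;0 0 0.7 0 0 0;0 0 0.6 0 0 0;0 0 0.3 0 0 0;0 0 0 0 0 0;0 0 0 0 0 0")

```text
time_s: 2.75
position: [0.5341, 0.0009, 0.0719]
tcp_rot: [[0.994, -0.111, -0.002], [-0.111, -0.994, 0.0], [-0.002, -0.0, -1.0]]
force: [-0.2, -0.4, 0.7]
opening: 0.006
grasp_force: 0.0
```

```bash
python3 w.py w2; python3 - <<'E'
from h import *
im=capture("side"); cv2.imwrite("pics/s2.png",cv2.resize(im[140:290,240:430],None,fx=4,fy=4)[:,:,::-1])
E
```

```text
2.75 [0.53405765 0.00092185 0.07192065] [[0.994, -0.111, -0.002], [-0.111, -0.994, 0.0], [-0.002, -0.0, -1.0]] [-0.17150129 -0.39123481  0.73562142] 0.0060686629888165484
y [318.77039498 215.11590993] [ 266  202  105   32 2709] [ 5.48644535e-01 -1.23729594e-04  5.45000000e-02] [[0.5587, 0.0262], [0.5527, -0.0272], [0.5358, -0.0259], [0.542, 0.0287]]
r [615.10144928 200.76613966] [ 584  176   56   79 1518] [ 0.54032324 -0.15042245  0.058     ] [[0.555, -0.1339], [0.5519, -0.1611], [0.5096, -0.1655], [0.5128, -0.1367]]
```

View pics/w2.png

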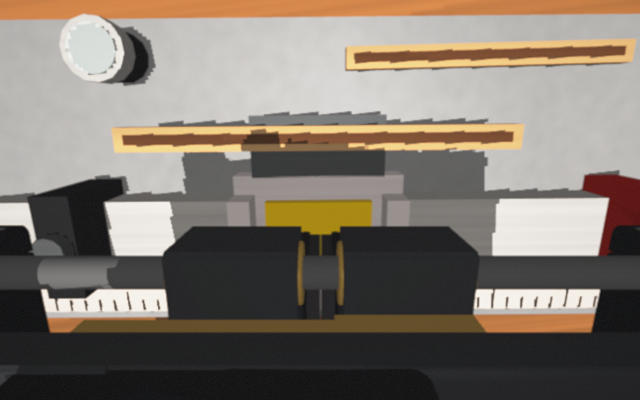

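View pics/s2.png

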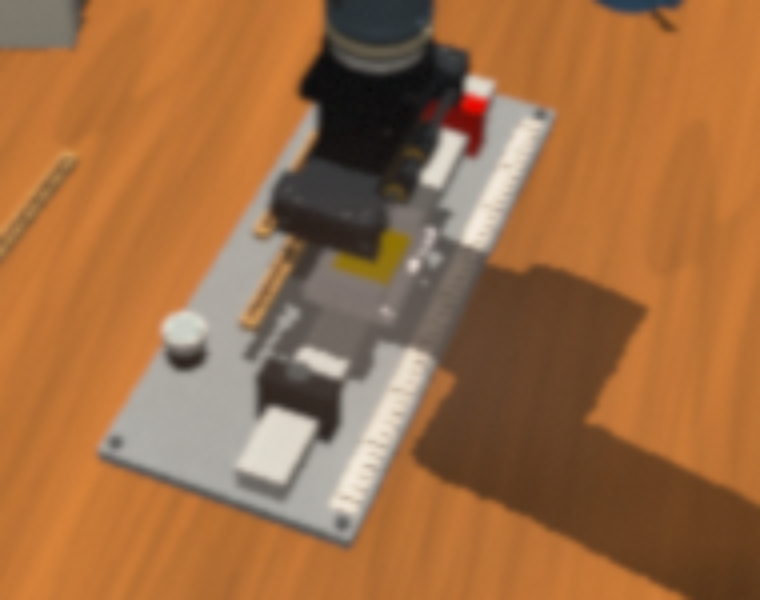

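Fingertip is centred over the plate: plate columns 266–371, fingers at 321. Pressing down now.

Call:
apply_moves(plan="0 0 0.1 0 0 0;0 0 0.1 0 0 0;0 0 0.08 0 0 0;0 0 0.06 0 0 0;0 0 0.04 0 0 0;0 0 0.02 0 0 0;0 0 0 0 0 0;0 0 0 0 0 0")

```text
time_s: 3.52
position: [0.5344, 0.001, 0.053]
tcp_rot: [[0.994, -0.111, 0.0], [-0.111, -0.994, -0.0], [0.0, 0.0, -1.0]]
force: [-1.6, -0.2, 6.0]
opening: 0.007
grasp_force: 2.8
```

Call:
apply_moves(plan="0 0 0.02 0 0 0;0 0 0.01 0 0 0;0 0 0 0 0 0;0 0 0 0 0 0")

```text
time_s: 3.85
position: [0.5344, 0.001, 0.0517]
tcp_rot: [[0.994, -0.111, 0.0], [-0.111, -0.994, -0.0], [0.0, 0.0, -1.0]]
force: [-1.4, -0.1, 7.1]
opening: 0.003
grasp_force: 3.1
```

Call:
apply_moves(plan="0 0.05 0 0 0 0;0 0.1 0 0 0 0;0.001 0.15 0 0 0 0;0.001 0.2 0 0 0 0;0.001 0.2 0 0 0 0;0.001 0.2 0 0 0 0;0.001 0.15 0 0 0 0;0.001 0.1 0 0 0 0;0 0.05 0 0 0 0;0 0 0 0 0 0")

```text
time_s: 4.68
position: [0.5283, -0.0594, 0.0517]
tcp_rot: [[0.994, -0.112, 0.001], [-0.112, -0.994, -0.001], [0.001, 0.001, -1.0]]
force: [-1.0, -0.6, 6.2]
opening: 0.003
grasp_force: 3.1
```

```bash
python3 w.py w3
```

```text
4.6833 [ 0.52825178 -0.05940165  0.05174665] [[0.994, -0.112, 0.001], [-0.112, -0.994, -0.001], [0.001, 0.001, -1.0]] [-0.99815362 -0.56732108  6.15361343] 0.003268876440364352
y [318.93584305 219.76564157] [ 261  211  115   23 1886] [ 0.54635225 -0.06099234  0.0545    ] [[0.5531, -0.0348], [0.5479, -0.0872], [0.5372, -0.0865], [0.5426, -0.0333]]
r [557.31325047 220.7739625 ] [ 504  183  101   73 4747] [ 0.53457016 -0.16890209  0.058     ] [[0.5216, -0.1438], [0.5553, -0.1447], [0.5485, -0.1891], [0.5144, -0.1905]]
```

View pics/w3.png

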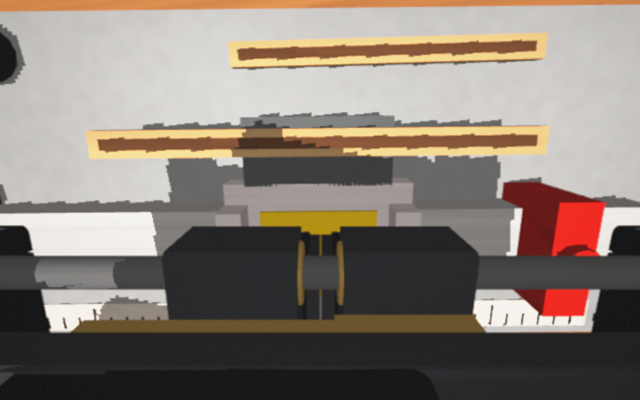

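The slider follows the fingertip (plate still centred at 319) and the red stop is ahead at about (557,220). Continuing.

Call:
apply_moves(plan="0 0.05 0 0 0 0;0 0.1 0 0 0 0;0.001 0.15 0 0 0 0;0.001 0.2 0 0 0 0;0.001 0.2 0 0 0 0;0.001 0.15 0 0 0 0;0.001 0.1 0 0 0 0;0 0.06 0 0 0 0;0 0.04 0 0 0 0;0 0.04 0 0 0 0")

```text
time_s: 5.57
position: [0.5227, -0.113, 0.0518]
tcp_rot: [[0.994, -0.112, 0.001], [-0.112, -0.994, -0.0], [0.001, 0.0, -1.0]]
force: [-1.3, 1.3, 6.5]
opening: 0.002
grasp_force: 3.1
```

Call:
apply_moves(plan="0 0.04 0 0 0 0;0 0.04 0 0 0 0;0 0.04 0 0 0 0;0 0.04 0 0 0 0;0 0 0 0 0 0;0 0 0 0 0 0")

```text
time_s: 6.07
position: [0.5219, -0.1209, 0.0518]
tcp_rot: [[0.994, -0.112, 0.002], [-0.112, -0.994, -0.0], [0.002, 0.0, -1.0]]
force: [0.4, 0.7, 5.6]
opening: 0.002
grasp_force: 3.0
```

Call:
apply_moves(plan="0 0.04 0 0 0 0;0 0.04 0 0 0 0;0 0.04 0 0 0 0;0 0.04 0 0 0 0;0 0.04 0 0 0 0;0 0 0 0 0 0")

```text
time_s: 6.57
position: [0.5206, -0.1299, 0.0517]
tcp_rot: [[0.994, -0.112, 0.001], [-0.112, -0.994, 0.001], [0.001, -0.001, -1.0]]
force: [-0.3, 4.6, 7.1]
opening: 0.006
grasp_force: 3.1
```

```bash
python3 w.py w4
```

```text
6.5667 [ 0.52056452 -0.12988456  0.05173377] [[0.994, -0.112, 0.001], [-0.112, -0.994, 0.001], [0.001, -0.001, -1.0]] [-0.27393082  4.63804486  7.08909715] 0.006070271933010859
y [301.51746835 219.4435443 ] [ 241  210  116   24 1975] [ 0.5397417  -0.12347153  0.0545    ] [[0.5469, -0.0962], [0.5415, -0.149], [0.5304, -0.1481], [0.536, -0.0944]]
r [417.44302949 206.86997319] [ 395  184   48   42 1492] [ 0.54068133 -0.17637719  0.058     ] [[0.5523, -0.167], [0.5499, -0.1877], [0.5309, -0.1871], [0.5333, -0.1658]]
```

View pics/w4.png

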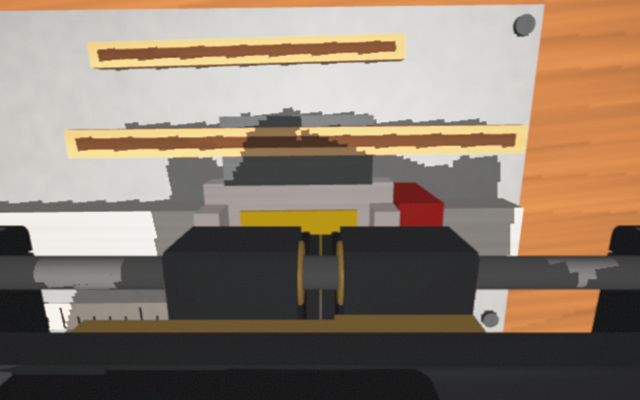

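The slider is flush with the red stop at (395,200) and the fingertip has slid about 8 mm on the plate. The side force has risen to 4.6 N. Lifting straight up.

Call:
apply_moves(plan="0 0 -0.1 0 0 0;0 0 -0.2 0 0 0;0 0 -0.6 0 0 0;0 0 -0.8 0 0 0;0 0 -0.8 0 0 0;0 0 -0.5 0 0 0;-0.6 0 0 0 0 0;-0.6 0 0 0 0 0;0 0 0 0 0 0;0 0 0 0 0 0")

```text
time_s: 7.45
position: [0.4589, -0.1236, 0.2017]
tcp_rot: [[0.994, -0.112, -0.001], [-0.112, -0.994, 0.0], [-0.001, 0.0, -1.0]]
force: [0.7, 0.9, 0.3]
opening: 0.002
grasp_force: 0.0
```

```bash
python3 w.py w5
```

```text
7.45 [ 0.45885398 -0.12357522  0.20165748] [[0.994, -0.112, -0.001], [-0.112, -0.994, 0.0], [-0.001, 0.0, -1.0]] [0.69718706 0.90660885 0.32101469] 0.0020750194602512984
y [307.35886214 118.74835886] [ 275   94   65   51 3199] [ 0.52151195 -0.12022952  0.0545    ] [[0.5444, -0.096], [0.5384, -0.1488], [0.4975, -0.1446], [0.5037, -0.0901]]
r [375.28110161 121.2697056 ] [ 362   85   24   67 1053] [ 0.51308093 -0.17647164  0.058     ] [[0.4897, -0.1633], [0.5435, -0.17], [0.5409, -0.1869], [0.487, -0.181]]
```

View pics/w5.png

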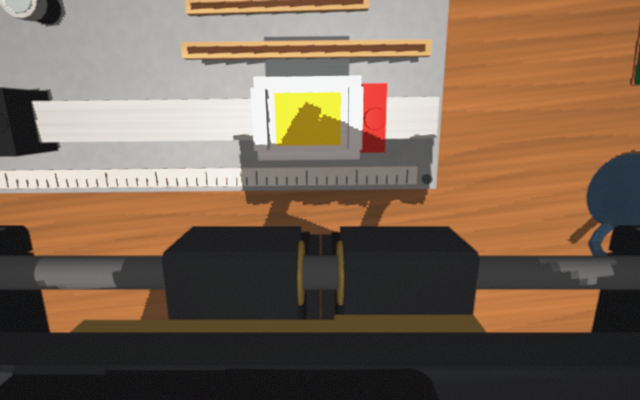

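The slider (right edge x=362) touches the red stop (362–386) with no rail showing between them. The tool is clear, so I'm handing in.

```bash
python3 -c "
from rig import bot
print(bot.hand_in())"
```

```text
the job is handed in; nothing more can be done
None
```

I pressed the plate, pushed the slider against the red stop, released it, and handed the job in at about 7.5 s; the last picture shows no gap at the stop, but the hand-in gave no verdict.

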